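# Roll two offering drinks out of the altar's can rack

## Robot

A 7-joint arm with a two-finger parallel gripper is mounted at the origin on the work surface. World frame = base frame: x ahead of the robot, y to its left, z up, the work surface at z = 0. Lengths are in m, angles in rad, forces in N, time in s.
With the tool pointing down it reaches from about 0.425 to 0.925 m from the base axis. Payload 6.8 kg.
Tool frame: the origin (TCP) lies at the very end of the fingers, on their centre line; the grasp point (between the pads) lies 19 mm behind it; z points along the fingers, x is the direction in which the jaws open and shut, and the axes are right-handed (so a half turn about z gives the same grasp; the last joint's range is limited). The gripper opens to 85 mm and grips with 20 to 120 N. Pads are 22 mm wide; open, the fingers measure 114 mm over their backs; the gripper's body (76 mm by 85 mm) begins 54 mm behind the grasp point. The pads swing forward as they close: fully open they stand 13 mm farther back than shut.
Start: joints at [1.176, 0.477, 0.022, 1.555, -0.011, 1.109, -0.083], TCP at [0.191, -0.647, 0.231] pointing down, gripper open.
Joint ranges: [-2.96, 2.96], [-0.34, 2.1], [-1.41, 1.46], [0.24, 2.44], [-1.37, 4.51], [0.17, 1.92], [-2.96, 2.96]. Speed limits (rad/s): [2.39, 2.39, 3.14, 3.14, 3.14, 3.14, 3.14].

## Interface

Orientations are given as a rotation vector (axis times angle).
In Python, from bench import * gives the robot as it stands.
- The arm moves only by the tool servo_tool, never from a script. Its argument "increments" is one flat list of numbers, 7 for each row, row after row: the shift along the tool's x, y, z in mm, then the turn, a rotation vector about the tool's x, y, z in rad, then the finger opening in mm, from 0 to 85.4. In form: [tx, ty, tz, wx, wy, wz, fingers, tx, ty, tz, wx, wy, wz, fingers, ...]. A call has exactly 8 rows; each row shifts and turns the commanded pose from where the row before left it, along the tool's axes as they then stand; what a row does not reach is not made up. A row lasts 1/8 s, in which the tool goes at most 62.5 mm and 10.7 degrees, less where a joint would pass 70% of its speed; a pose out of reach is approached as far as the arm can. A call is refused whole if a number of a shift passes 62.5 or a number of a turn 0.188, either way. A call with a gripper value outside its range is refused whole. The fingers move at their own pace and stop on an object; "squeeze" is the grip in N (left out, the last holds). Time passes only in rows, so rows that do not move let the fingers close, or fill a call up. It gives the time, the measured TCP pose, the force and the opening at its end, in the units of the state.
- get_obs(): the state, without advancing time (a new reading comes with each control period).
- grab_frame(name): name is "scene" or "top"; returns (picture, depth): 400x640x3 uint8, red, green, blue; 400x640 float32, m along the optical axis (not along the pixel's ray), 0 where there is no reading.
- calibration(name): a dict with "fx", "fy", "cx", "cy" (pixels), "k1" (the pictures are not rectified: a ray, as slopes to the right and down, at radius r is drawn at 1 + k1 r^2 times it, then the intrinsics apply), "eye" and "orientation" of the camera in the world. Camera axes: x right, y up, looking along -z (the intrinsics and any distortion apply to the point x, -y, -z); pixel columns grow to the right and rows downward; lengths in m; the calibration is good to about 2 mm. A picture is of the moment at which its call begins. calibration takes no time and is no camera call.
- hand_in(): hands the job in, once; it reports no verdict.
The state is a dict: "clock": time; "joints": joint angles; "qvel": joint speeds; "tau": joint torques, N m; "tcp_pos": TCP position; "orientation": TCP orientation; "contact_force": force on the tool from outside, world axes, zero at the start; "moment": the same for the moment, N m; "grip_width": finger opening in m.
Only numpy, scipy, OpenCV 4.12 (cv2) and the standard library are available. Lean on these libraries where they do the work, as an engineer would, in place of code of your own. Each camera call takes 0.05 s, during which the arm holds its last target.

## Task

Set out this morning's pair of drinks for the altar: with your fingertips press the yellow pad of the can rack's rocking lever all the way down, so that its gate lifts and one can rolls down to the front stop, let the lever spring fully back up so that the next can comes to the gate, and press it a second time. Finish with exactly two cans in the front bay of the rack, the lever back up and your hand clear. Let the lever do the work: do not touch or lift the cans, and leave the teapot, cups, incense bowl and cabinet door as they are.

Things in the scene. Friction and masses are not known exactly. Their poses are not given: they have to be found in the camera images.
- rack: White steel gravity rack for drink cans, fixed to the ledge, 360 long (its x) by 155 wide (its y), on wire legs. Its runway, 141 wide between cheeks 40 high, slopes down at 0.16 rad towards its own -x, the outlet, turned up to 50 degrees either way from facing the robot. Brackets on the cheeks carry the lever's shaft across it. Origin: on the ledge under the rack's middle; +x uphill, +y across, z up.
- runway_gate (a point): Fixed point on the runway's upper face, mid-width, under the first waiting can. Axes: x up the slope, y across, z square to the runway. Cans lie across the runway, centres 26.5 above it: the first waits at the gate (x about 0), the others touch behind it (53, 106, 159). The front stop (34 high) is at x -150; the front bay, empty at the start, takes two cans against it (x about -123 and -70).
- rocker (a joint): Angle of the rocking lever, rigid on its cross shaft: 0 at rest, 0.70 with the yellow pad fully down on its end stop. The gate is clear above about 0.60; a hold-back blade is then down behind the first can, so each full press lets out one can however long it is held (it rolls down within 1 s). A spring lifts the lever again as the finger rises; near 0 the next can rolls to the gate within 1 s.
- lever_axis (a point): Point on the lever's pivot axis, which runs along the rack's y, 62 above the runway and beside the rack, level across with the pad. It does not move with the lever.
- gate_lip (a point): Middle of the yellow rolled lip of the gate, a plate 104 wide on the lever's downhill end; at rest it hangs 39 above the runway in front of the first waiting can, and it lifts 19 in a press of 0.62 rad.
- pad_top (a point): Middle of the upper face of the lever's yellow press pad, 46 (along the rack) by 44 by 6, on the lever's uphill arm outside the rack's -y cheek (pad middle 112 from mid-width); nothing above or below it. It turns with the lever: at rest 88 uphill of the axis and 35 above it, fully down 90 uphill and 30 below; its face rises uphill by 0.35 rad at rest, falls by 0.35 fully down. Takes 4 to 7 N.
- can1: Slim red drink can with a white band, full and closed, 53 in diameter, 133 long, about 0.27 kg, lying across the runway; number 1 in the queue from the gate. Origin: the centre of the can; y is its axis; it turns as it rolls.
- can2: Slim red drink can with a white band, full and closed, 53 in diameter, 133 long, about 0.27 kg, lying across the runway; number 2 in the queue from the gate. Origin: the centre of the can; y is its axis; it turns as it rolls.
- can3: Slim red drink can with a white band, full and closed, 53 in diameter, 133 long, about 0.27 kg, lying across the runway; number 3 in the queue from the gate. Origin: the centre of the can; y is its axis; it turns as it rolls.
- can4: Slim red drink can with a white band, full and closed, 53 in diameter, 133 long, about 0.27 kg, lying across the runway; number 4 in the queue from the gate. Origin: the centre of the can; y is its axis; it turns as it rolls.
- teapot: Loose red ceramic teapot, body 122 in diameter, 117 high with its lid knob; spout to its own -x (94 from the middle), handle to +x (98). Origin: centre of its underside. To be left alone.
- cup0: Loose small white porcelain cup, 60 across the rim, 42 high. Origin: centre of its underside. To be left alone.
- cup1: Loose small white porcelain cup, 60 across the rim, 42 high. Origin: centre of its underside. To be left alone.
- cup2: Loose small white porcelain cup, 60 across the rim, 42 high. Origin: centre of its underside. To be left alone.
- incense_bowl: Loose aluminium incense bowl with ash, 144 across the rim, 68 high, with three thin incense sticks to 167 high. Origin: centre of its underside. To be left alone.
- cabinet_door0_handle (a point): Brass knob on the swing door of the wooden altar cabinet (fixed, 220 deep by 280 wide by 322 high, left of the rack); the knob's grip point lies 35 in front of the door. The door stands slightly ajar and is to be left so.

How it is judged:
By the outcome, as a careful person would: the job done as asked, in the order asked, and still so for the second after the job is handed in, with the robot touching nothing.
It also fails if it takes over 58 s, if anything falls off the work surface, if the arm or the gripper's body presses on something with over 40 N, if the wrist force passes 120 N, or if a joint passes its speed limit or range.

## Working session

There is one attempt and no reset: what is moved stays moved. The work goes in short steps, Python scripts to look and compute and a tool call to move; the robot and the scene stay as the last step left them, time stands still between calls to the robot, and variables do not carry over. Pictures are saved under pics/ and viewed, and the job is handed in when it is done.

Besides the shell and the picture viewer there is one more tool, called after "Request:" as name(argument=value, ...), one argument or row to a line, values as JSON. servo_tool: Moves the arm, as the interface text tells. Its arguments: {"type":"object","properties":{"increments":{"type":"array","items":{"type":"number"}},"squeeze":{"type":"number"}},"required":["increments"]}

```bash
mkdir -p pics; ls
cat > h.py <<'E'
from bench import *
import numpy as np, cv2, pickle
from scipy.spatial.transform import Rotation as R
def snap(tag):
    for n in ("scene","top"):
        p,d=grab_frame(n); cv2.imwrite(f"pics/{tag}_{n}.png",cv2.cvtColor(p,cv2.COLOR_RGB2BGR)); np.savez(f"pics/{tag}_{n}.npz",p=p,d=d)
def Rc(c):
    o=np.array(c["orientation"],float)
    return o if o.shape==(3,3) else R.from_rotvec(o).as_matrix()
def pts(n,u,v,d):
    c=calibration(n); u=np.asarray(u,float);v=np.asarray(v,float)
    K=np.array([[c["fx"],0,c["cx"]],[0,c["fy"],c["cy"]],[0,0,1]])
    q=cv2.undistortPoints(np.stack([u,v],-1).reshape(-1,1,2),K,np.array([c["k1"],0,0,0.])).reshape(-1,2)
    d=np.asarray(d,float).reshape(-1)
    X=np.stack([q[:,0]*d,-q[:,1]*d,-d],-1)
    return X@Rc(c).T+np.array(c["eye"])
E
python3 - <<'E'
from h import *
snap("a"); print(get_obs()); print(calibration("scene"));print(calibration("top"))
E
```

```text
pics
{'clock': 0.1, 'joints': array([ 1.17588361,  0.47776339,  0.0223685 ,  1.55634557, -0.01150757,
        1.10929423, -0.08310398]), 'qvel': array([-0.00077039, -0.00095652,  0.00101436, -0.00189718, -0.00051493,
        0.00039107, -0.00021338]), 'tau': array([ 4.43664918e-03, -5.97764218e+01,  1.61383621e+00, -2.81955117e+01,
        1.28178333e-02,  5.08918994e-03,  1.95872741e-05]), 'tcp_pos': array([ 0.19078098, -0.64692367,  0.23039558]), 'orientation': array([-2.51538436e+00,  1.88063301e+00,  2.23040082e-03]), 'contact_force': array([-0.51032155, -0.1255369 , -0.71135852]), 'moment': array([ 2.26307051e-03,  1.25212863e-02, -3.14088063e-05]), 'grip_width': 0.08497892779666395}
{'fx': 426.68757498152536, 'fy': 426.68757498152536, 'cx': 323.8954296430339, 'cy': 200.35746240222437, 'k1': -0.05839379278031723, 'eye': array([ 1.53021254, -0.12032333,  0.91694725]), 'orientation': array([0.78086233, 0.6684868 , 1.26672321])}
{'fx': 518.8579862652437, 'fy': 518.8579862652437, 'cx': 314.5909306307124, 'cy': 196.9471317132077, 'k1': 0.021828655275699754, 'eye': array([0.2578843 , 0.05156624, 1.94661092]), 'orientation': array([ 0.12027042, -0.11647664, -1.56365159])}
```

View pics/a_scene.png

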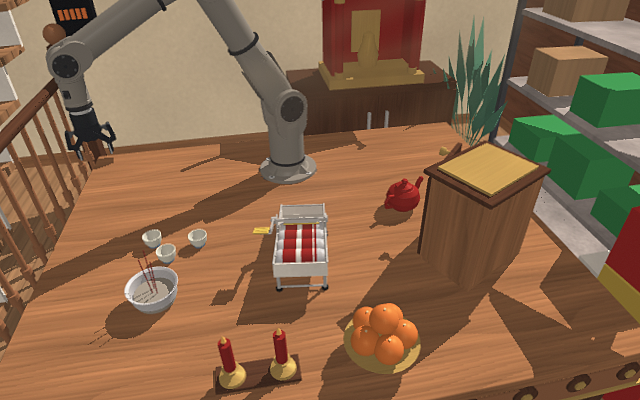

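View pics/a_top.png

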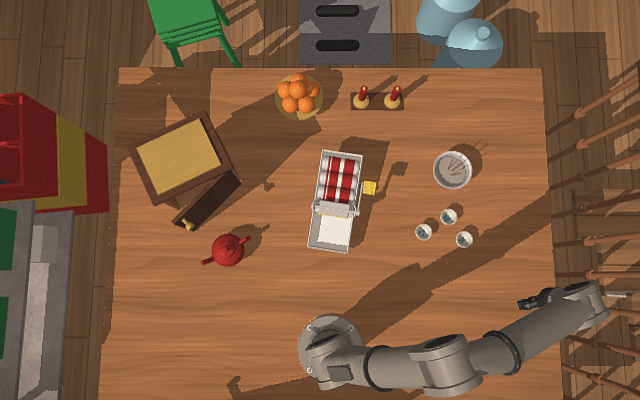

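The scene view shows the rack at about (300,250) with its yellow pad at (262,231). The top view shows the pad at (370,188), the outlet facing the robot, and the cups and incense bowl to the right. Next I'll measure the pad and the rack axis.

Run:
```python
from h import *
for n,(u0,u1,v0,v1) in dict(top=(355,390,170,205),scene=(245,285,215,245)).items():
    z=np.load(f"pics/a_{n}.npz");p,d=z["p"],z["d"]
    hsv=cv2.cvtColor(p,cv2.COLOR_RGB2HSV)
    m=cv2.inRange(hsv,(20,120,120),(35,255,255)); mm=np.zeros_like(m); mm[v0:v1,u0:u1]=m[v0:v1,u0:u1]
    v,u=np.nonzero(mm); dd=d[v,u]; print(n,len(u),u.min(),u.max(),v.min(),v.max(),(dd>0).sum())
    X=pts(n,u,v,dd); X=X[dd>0]
    print(np.median(X,0),X.min(0),X.max(0),X.mean(0))
    print(cv2.minAreaRect(X[:,:2].astype(np.float32)*1000))
    A=np.c_[X[:,:2],np.ones(len(X))]; print(np.linalg.lstsq(A,X[:,2],rcond=None)[0])
# rack: points with height in rack area, top
z=np.load("pics/a_top.npz");p,d=z["p"],z["d"]
v,u=np.mgrid[140:262,295:372]; v=v.ravel();u=u.ravel();X=pts("top",u,v,d[v,u]);k=(X[:,2]>.05)&(d[v,u]>0)
print(X[k].min(0),X[k].max(0))
hsv=cv2.cvtColor(p,cv2.COLOR_RGB2HSV)[v,u]
k2=k&((hsv[:,1]<60)|(hsv[:,0]<8)|(hsv[:,0]>172))
print(cv2.minAreaRect(X[k2,:2].astype(np.float32)*1000))
red=k&(hsv[:,1]>150)&((hsv[:,0]<8)|(hsv[:,0]>172))
print(cv2.minAreaRect(X[red,:2].astype(np.float32)*1000),X[red].mean(0))
t=cv2.resize(p[130:270,280:420],None,fx=4,fy=4,interpolation=cv2.INTER_CUBIC)
cv2.imwrite("pics/a_zoom.png",t[:,:,::-1])
p=np.load("pics/a_scene.npz")["p"]
cv2.imwrite("pics/a_zoom2.png",cv2.resize(p[190:300,230:350],None,fx=5,fy=5,interpolation=cv2.INTER_CUBIC)[:,:,::-1])
```

```text
top 161 363 375 181 194 161
[ 0.56711254 -0.13531906  0.14510425] [ 0.54482022 -0.16866945 -0.00943874] [ 0.58832347 -0.11286605  0.16096228] [ 0.56732077 -0.13535332  0.13819498]
((566.3291015625, -140.4555206298828), (55.36054611206055, 42.09428405761719), 78.1285400390625)
[0.27803081 0.53150207 0.0524029 ]
scene 95 253 284 223 233 95
[ 0.57293028 -0.13604096  0.14857165] [ 0.36962364 -0.16607757 -0.00468079] [ 0.59259423 -0.06555681  0.15569566] [ 0.56552845 -0.13510117  0.14278188]
((480.0938720703125, -114.57769012451172), (224.24810791015625, 96.33907318115234), 2.0630176067352295)
[ 0.71088337  0.03202627 -0.2549161 ]
[ 0.34318385 -0.14292278  0.05010157] [0.71437974 0.08353417 0.16003486]
((526.6011962890625, -21.386642456054688), (172.99935913085938, 357.4854736328125), 81.12177276611328)
((600.757080078125, -29.144947052001953), (92.2038345336914, 156.0145263671875), 81.35540008544922) [ 0.59901777 -0.03161191  0.11377321]
```

View pics/a_zoom.png

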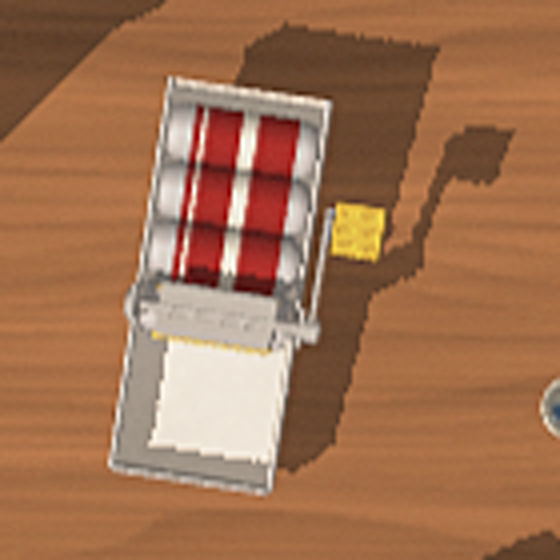

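View pics/a_zoom2.png

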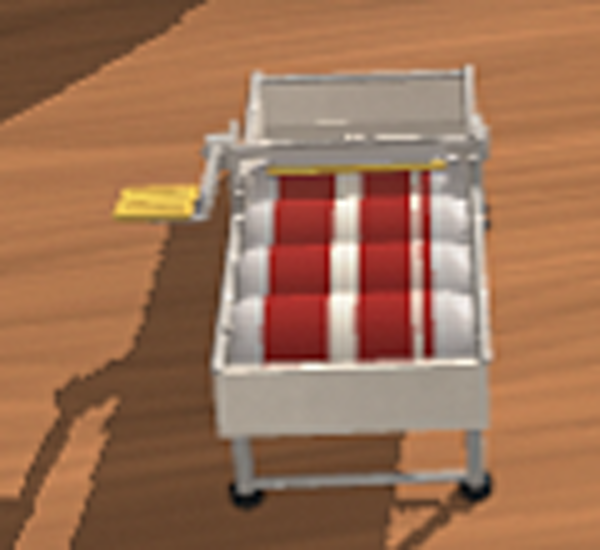

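The zooms show the uphill end leaning right, so the yaw is about -9°. The pad is clear, with nothing above it. Next I'll refine the pad centre and slope, and check them against the gate lip, the rack and the clearances.

Run:
```python
from h import *
yaw=np.radians(-8.8); ex=np.array([np.cos(yaw),np.sin(yaw),0]); ey=np.array([-ex[1],ex[0],0])
for n,(u0,u1,v0,v1) in dict(top=(362,378,179,197),scene=(250,275,222,236)).items():
    z=np.load(f"pics/a_{n}.npz");p,d=z["p"],z["d"]
    m=cv2.inRange(cv2.cvtColor(p,cv2.COLOR_RGB2HSV),(20,120,120),(35,255,255)); mm=np.zeros_like(m); mm[v0:v1,u0:u1]=m[v0:v1,u0:u1]
    v,u=np.nonzero(mm); X=pts(n,u,v,d[v,u]); X=X[(X[:,2]>.12)]
    s=X@ex; t=X@ey; pc=np.percentile
    print(n,"s",pc(s,[0,2,98,100]),"t",pc(t,[0,2,98,100]),"z",pc(X[:,2],[2,50,98]))
    A=np.c_[s-s.mean(),np.ones(len(s))]; print("slope",np.linalg.lstsq(A,X[:,2],rcond=None)[0])
    sc=(pc(s,2)+pc(s,98))/2; tc=(pc(t,2)+pc(t,98))/2; print("centre",sc*ex+tc*ey)
# rack in s,t
z=np.load("pics/a_top.npz");p,d=z["p"],z["d"]
v,u=np.mgrid[140:262,295:380]; v=v.ravel();u=u.ravel();X=pts("top",u,v,d[v,u]);k=(X[:,2]>.04)&(d[v,u]>0)
hsv=cv2.cvtColor(p,cv2.COLOR_RGB2HSV)[v,u]; X=X[k];h=hsv[k]; s=X@ex;t=X@ey
print("rack s",s.min(),s.max())
far=s>s.max()-.10; near=s<s.min()+.1
for q in(far,near): print("t",np.percentile(t[q&((t>-.05)|(s<.45))],[0,1,99,100]),"z",np.percentile(X[q,2],[1,50,99]))
y=(h[:,0]>18)&(h[:,0]<36)&(h[:,1]>70)&(s<s.min()+.2); print("lip",X[y].mean(0),s[y].mean(),t[y].mean(),y.sum())
o=get_obs(); M=R.from_rotvec(o["orientation"]).as_matrix(); print(M)
for c,b in (("cup",(405,480,200,255)),("bowl",(425,485,140,195))):
    v,u=np.mgrid[b[2]:b[3],b[0]:b[1]];v=v.ravel();u=u.ravel();X=pts("top",u,v,d[v,u]);X=X[(X[:,2]>.02)&(X[:,2]<.3)];print(c,X.min(0),X.max(0))
```

```text
top s [0.56039386 0.56134945 0.60007767 0.60253106] t [-0.06793283 -0.06655434 -0.0259589  -0.02441915] z [0.13400993 0.14591581 0.15981178]
slope [0.32438569 0.14636767]
centre [ 0.56680101 -0.13455305  0.        ]
scene s [0.56132594 0.56658193 0.60349667 0.60482576] t [-0.06847979 -0.06756721 -0.02818029 -0.02780312] z [0.14052078 0.14922477 0.15424371]
slope [0.32126511 0.14834108]
centre [ 0.57082844 -0.13681293  0.        ]
rack s 0.34496324736298345 0.7025155164748417
t [-0.04976622 -0.00805757  0.1394195   0.14088271] z [0.06998476 0.11859474 0.13713347]
t [-0.00927057 -0.00897103  0.13983153  0.1401019 ] z [0.04005411 0.04787261 0.08710011]
lip [ 0.47682959 -0.00196572  0.07568049] 0.471517260529446 0.07100559082928973 39
[[ 2.82886278e-01 -9.59153270e-01 -5.98014523e-04]
 [-9.59151991e-01 -2.82886881e-01  1.57211008e-03]
 [-1.67706499e-03  1.28858450e-04 -9.99998585e-01]]
cup [ 0.3643959  -0.51693076  0.02003867] [ 0.50758763 -0.31173197  0.05353794]
bowl [ 0.57776396 -0.52244594  0.02334925] [ 0.71862305 -0.37877377  0.16425525]
```

Request:
servo_tool(
  increments=[-15, -20, 0, 0, 0, 0, 0, -32, -42, 0, 0, 0, 0, 0, -32, -42, 0, 0, 0, 0, 0, -32, -42, 0, 0, 0, 0, 0, -32, -42, 0, 0, 0, 0, 0, -32, -42, 0, 0, 0, 0, 0, -32, -42, 0, 0, 0, 0, 0, -32, -42, 0, 0, 0, 0, 0],
)

```text
clock: 1.1
tcp_pos: [0.4251, -0.3278, 0.2311]
orientation: [2.516, -1.881, -0.001]
contact_force: [0.3, -0.7, -0.3]
grip_width: -0.0002
```

Request:
servo_tool(
  increments=[-32, -42, 0, 0, 0, 0, 0, -32, -42, 0, 0, 0, 0, 0, -32, -42, 0, 0, 0, 0, 0, -30, -40, 0, 0, 0, 0, 0, -16, -27, 0, 0, 0, 0.14, 0, 0, 0, 0, 0, 0, 0.15, 0, 0, 0, 0, 0, 0, 0.15, 0, 0, 0, 0, 0, 0, 0, 0],
)

```text
clock: 2.1
tcp_pos: [0.5692, -0.1385, 0.2309]
orientation: [2.046, -2.383, -0.001]
contact_force: [-0.8, 0.3, -0.1]
grip_width: -0.0001
```

```bash
cat > st.py <<'E'
from h import *
o=get_obs();print(o["clock"],o["tcp_pos"].round(4),o["contact_force"].round(1),o["joints"].round(2));print(R.from_rotvec(o["orientation"]).as_matrix().round(3))
M=R.from_rotvec(o["orientation"]).as_matrix()
print("to target, tool mm",(M.T@(np.array([.570,-.138,.170])-o["tcp_pos"])*1000).round(1))
E
python3 st.py; python3 -c "
from h import *
snap('b')
p=np.load('pics/b_scene.npz')['p']
cv2.imwrite('pics/b_zoom.png',cv2.resize(p[150:300,210:360],None,fx=4,fy=4)[:,:,::-1])"
```

```text
2.1 [ 0.5692 -0.1385  0.2309] [-0.8  0.3 -0.1] [ 0.27  0.34 -0.17  1.77  0.07  1.04 -1.65]
[[-0.151 -0.989 -0.001]
 [-0.989  0.151 -0.   ]
 [ 0.     0.001 -1.   ]]
to target, tool mm [-0.6 -0.7 60.9]
```

View pics/b_zoom.png

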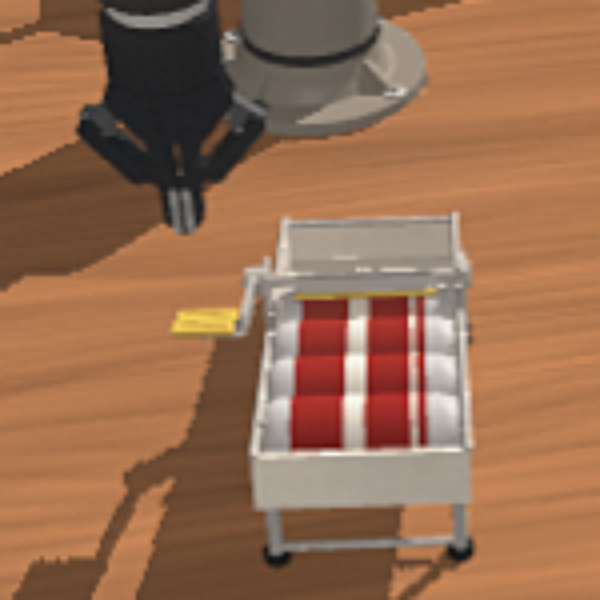

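The closed gripper's knuckles stick out sideways, towards the rack, so I'll measure their clearance first.

Run:
```python
from h import *
yaw=np.radians(-8.8); ex=np.array([np.cos(yaw),np.sin(yaw),0]); ey=np.array([-ex[1],ex[0],0])
T=get_obs()["tcp_pos"]
d=np.load("pics/b_scene.npz")["d"]; v,u=np.mgrid[150:215,222:285];v=v.ravel();u=u.ravel();X=pts("scene",u,v,d[v,u])
k=(np.linalg.norm(X[:,:2]-T[:2],axis=1)<.11)&(X[:,2]>.2); X=X[k]-T
for h in range(-5,140,10):
    q=(X[:,2]*1000>=h)&(X[:,2]*1000<h+10)
    if q.sum(): print(h,q.sum(),"s",(X[q]@ex).min().round(3),(X[q]@ex).max().round(3),"t",(X[q]@ey).min().round(3),(X[q]@ey).max().round(3))
```

```text
-5 6 s 0.001 0.011 t -0.007 0.003
5 27 s 0.001 0.015 t -0.014 0.01
15 30 s -0.007 0.013 t -0.013 0.011
25 27 s 0.005 0.015 t -0.013 0.009
35 33 s -0.005 0.015 t -0.021 0.022
45 94 s -0.013 0.018 t -0.036 0.033
55 97 s -0.013 0.017 t -0.045 0.039
65 97 s -0.012 0.02 t -0.051 0.048
75 108 s -0.006 0.022 t -0.063 0.054
85 167 s -0.012 0.023 t -0.062 0.057
95 129 s -0.005 0.024 t -0.056 0.05
105 117 s -0.007 0.026 t -0.042 0.038
115 35 s 0.001 0.015 t -0.039 0.036
125 59 s 0.001 0.04 t -0.036 0.034
135 101 s 0.007 0.04 t -0.037 0.034
```

The inner knuckle stays at least 20 mm above the cheek and cans at full press. Descending to contact.

Request:
servo_tool(
  increments=[-1, -1, 18, 0, 0, 0, 0, 0, 0, 18, 0, 0, 0, 0, 0, 0, 18, 0, 0, 0, 0, 0, 0, 14, 0, 0, 0, 0, 0, 0, 6, 0, 0, 0, 0, 0, 0, 5, 0, 0, 0, 0, 0, 0, 5, 0, 0, 0, 0, 0, 0, 5, 0, 0, 0, 0],
)

```text
clock: 3.2
tcp_pos: [0.572, -0.1379, 0.1431]
orientation: [-2.044, 2.383, -0.004]
contact_force: [1.5, 0.2, 3.5]
grip_width: 0.0005
```

Request:
servo_tool(
  increments=[0, 0, 5, 0, 0, 0, 0, 0, 0, 5, 0, 0, 0, 0, 0, 0, 5, 0, 0, 0, 0, 0, 0, 5, 0, 0, 0, 0, 0, 0, 5, 0, 0, 0, 0, 0, 0, 5, 0, 0, 0, 0, 0, 0, 5, 0, 0, 0, 0, 0, 0, 5, 0, 0, 0, 0],
)

```text
clock: 4.2
tcp_pos: [0.5705, -0.1377, 0.102]
orientation: [2.045, -2.385, -0.0]
contact_force: [2.2, 0.5, 6.2]
grip_width: 0.0001
```

Request:
servo_tool(
  increments=[0, 0, 4, 0, 0, 0, 0, 0, 0, 4, 0, 0, 0, 0, 0, 0, 3, 0, 0, 0, 0, 0, 0, 2, 0, 0, 0, 0, 0, 0, 2, 0, 0, 0, 0, 0, 0, 1, 0, 0, 0, 0, 0, 0, 0, 0, 0, 0, 0, 0, 0, 0, 0, 0, 0, 0],
)

```text
clock: 5.2
tcp_pos: [0.5682, -0.1374, 0.0854]
orientation: [2.043, -2.382, -0.006]
contact_force: [-2.9, 1.1, 5.7]
grip_width: 0.0001
```

Request:
servo_tool(
  increments=[0, 0, 1, 0, 0, 0, 0, 0, 0, 1, 0, 0, 0, 0, 0, 0, 1, 0, 0, 0, 0, 0, 0, 1, 0, 0, 0, 0, 0, 0, 0, 0, 0, 0, 0, 0, 0, 0, 0, 0, 0, 0, 0, 0, 0, 0, 0, 0, 0, 0, 0, 0, 0, 0, 0, 0],
)

```text
clock: 6.2
tcp_pos: [0.5684, -0.1375, 0.0827]
orientation: [2.043, -2.383, -0.005]
contact_force: [-5.6, 1.9, 16.1]
grip_width: 0.0001
```

```bash
python3 -c "
from h import *
snap('c')
p=np.load('pics/c_scene.npz')['p']
cv2.imwrite('pics/c_zoom.png',cv2.resize(p[150:300,210:360],None,fx=4,fy=4)[:,:,::-1])"; python3 st.py
```

```text
6.3 [ 0.5684 -0.1374  0.0827] [-5.1  0.6 16.6] [ 0.25  0.52 -0.16  1.88  0.11  0.75 -1.69]
[[-0.153 -0.988 -0.005]
 [-0.988  0.153  0.   ]
 [ 0.     0.005 -1.   ]]
to target, tool mm [  0.4  -1.3 -87.3]
```

View pics/c_zoom.png

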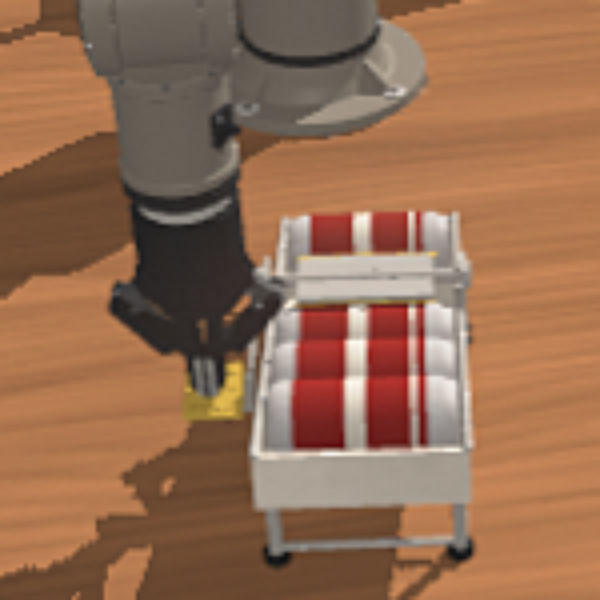

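The force jumped to 16 N, so the pad is on its end stop. One can is at the front stop, at zoom position (365,232), and three remain behind. Raising now.

Request:
servo_tool(
  increments=[0, 0, -6, 0, 0, 0, 0, 0, 0, -10, 0, 0, 0, 0, 0, 0, -12, 0, 0, 0, 0, 0, 0, -12, 0, 0, 0, 0, 0, 0, -12, 0, 0, 0, 0, 0, 0, -12, 0, 0, 0, 0, 0, 0, -12, 0, 0, 0, 0, 0, 0, -12, 0, 0, 0, 0],
)

```text
clock: 7.3
tcp_pos: [0.5707, -0.1378, 0.1709]
orientation: [-2.045, 2.385, -0.0]
contact_force: [-0.1, -0.5, 0.1]
grip_width: -0.0003
```

Request:
servo_tool(
  increments=[0, 0, -12, 0, 0, 0, 0, 0, 0, -6, 0, 0, 0, 0, 0, 0, 0, 0, 0, 0, 0, 0, 0, 0, 0, 0, 0, 0, 0, 0, 0, 0, 0, 0, 0, 0, 0, 0, 0, 0, 0, 0, 0, 0, 0, 0, 0, 0, 0, 0, 0, 0, 0, 0, 0, 0],
)

```text
clock: 8.3
tcp_pos: [0.5706, -0.1378, 0.1883]
orientation: [2.045, -2.385, -0.0]
contact_force: [-0.2, 0.1, 0.1]
grip_width: -0.0002
```

Request:
servo_tool(
  increments=[0, 0, 0, 0, 0, 0, 0, 0, 0, 0, 0, 0, 0, 0, 0, 0, 0, 0, 0, 0, 0, 0, 0, 0, 0, 0, 0, 0, 0, 0, 0, 0, 0, 0, 0, 0, 0, 0, 0, 0, 0, 0, 0, 0, 0, 0, 0, 0, 0, 0, 0, 0, 0, 0, 0, 0],
)

```text
clock: 9.3
tcp_pos: [0.5706, -0.1378, 0.1883]
orientation: [2.045, -2.385, 0.0]
contact_force: [-0.5, 0.1, 0.5]
grip_width: 0.0
```

```bash
python3 -c "
from h import *
snap('d')
p=np.load('pics/d_scene.npz')['p']
cv2.imwrite('pics/d_zoom.png',cv2.resize(p[150:300,210:360],None,fx=4,fy=4)[:,:,::-1])"; python3 st.py
```

```text
9.4 [ 0.5706 -0.1378  0.1883] [-0.7 -0.4  0.3] [ 0.26  0.38 -0.17  1.81  0.08  0.96 -1.66]
[[-0.153 -0.988  0.   ]
 [-0.988  0.153 -0.   ]
 [ 0.    -0.    -1.   ]]
to target, tool mm [ 0.3  0.6 18.3]
```

View pics/d_zoom.png

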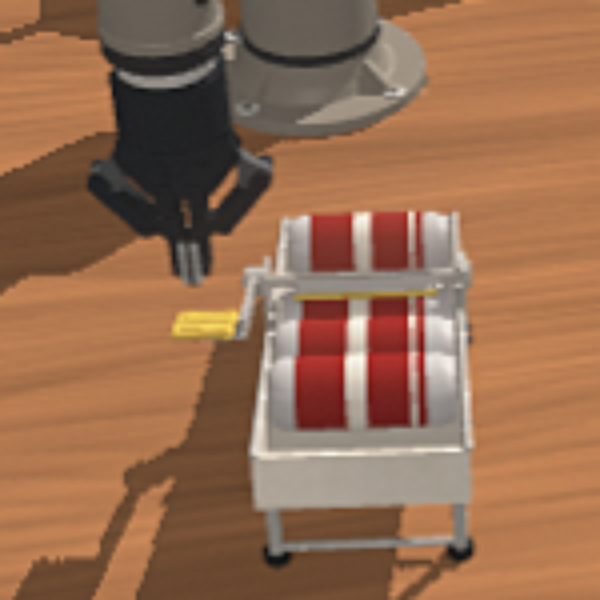

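The lever is back at rest with the lip and pad where they started. The queue has moved down one place, leaving a gap at the uphill end. Now the second press, from z 0.188 to about 0.078 commanded.

Request:
servo_tool(
  increments=[0, 0, 12, 0, 0, 0, 0, 0, 0, 14, 0, 0, 0, 0, 0, 0, 8, 0, 0, 0, 0, 0, 0, 5, 0, 0, 0, 0, 0, 0, 5, 0, 0, 0, 0, 0, 0, 5, 0, 0, 0, 0, 0, 0, 5, 0, 0, 0, 0, 0, 0, 5, 0, 0, 0, 0],
)

```text
clock: 10.4
tcp_pos: [0.5712, -0.1378, 0.1294]
orientation: [-2.044, 2.384, -0.002]
contact_force: [2.6, -0.1, 3.3]
grip_width: 0.0001
```

Request:
servo_tool(
  increments=[0, 0, 5, 0, 0, 0, 0, 0, 0, 5, 0, 0, 0, 0, 0, 0, 5, 0, 0, 0, 0, 0, 0, 5, 0, 0, 0, 0, 0, 0, 5, 0, 0, 0, 0, 0, 0, 5, 0, 0, 0, 0, 0, 0, 5, 0, 0, 0, 0, 0, 0, 5, 0, 0, 0, 0],
)

```text
clock: 11.4
tcp_pos: [0.5685, -0.1374, 0.0884]
orientation: [2.043, -2.383, -0.005]
contact_force: [-1.9, 0.2, 5.8]
grip_width: 0.0002
```

Request:
servo_tool(
  increments=[0, 0, 2, 0, 0, 0, 0, 0, 0, 2, 0, 0, 0, 0, 0, 0, 1, 0, 0, 0, 0, 0, 0, 1, 0, 0, 0, 0, 0, 0, 1, 0, 0, 0, 0, 0, 0, 0, 0, 0, 0, 0, 0, 0, 0, 0, 0, 0, 0, 0, 0, 0, 0, 0, 0, 0],
)

```text
clock: 12.4
tcp_pos: [0.5683, -0.1374, 0.0827]
orientation: [2.043, -2.383, -0.005]
contact_force: [-6.3, 1.5, 16.2]
grip_width: 0.0002
```

Same end stop: 0.0827 and 16 N. I'll hold one second, then look.

Request:
servo_tool(
  increments=[0, 0, 0, 0, 0, 0, 0, 0, 0, 0, 0, 0, 0, 0, 0, 0, 0, 0, 0, 0, 0, 0, 0, 0, 0, 0, 0, 0, 0, 0, 0, 0, 0, 0, 0, 0, 0, 0, 0, 0, 0, 0, 0, 0, 0, 0, 0, 0, 0, 0, 0, 0, 0, 0, 0, 0],
)

```text
clock: 13.4
tcp_pos: [0.5683, -0.1374, 0.0826]
orientation: [2.043, -2.383, -0.005]
contact_force: [-5.9, 1.1, 16.4]
grip_width: -0.0001
```

```bash
python3 -c "
from h import *
snap('e')
p=np.load('pics/e_scene.npz')['p']
cv2.imwrite('pics/e_zoom.png',cv2.resize(p[150:300,210:360],None,fx=4,fy=4)[:,:,::-1])"
```

```text
(no output)
```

View pics/e_zoom.png

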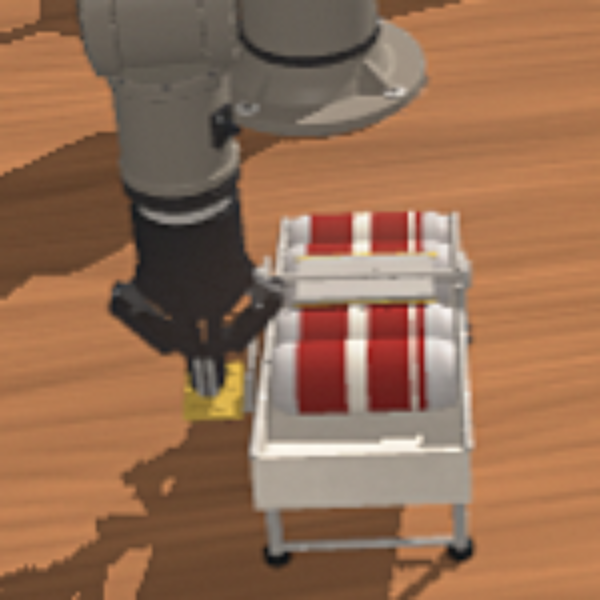

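Two cans are now in the front bay and two are held behind the blade. Releasing and clearing upwards.

Request:
servo_tool(
  increments=[0, 0, -6, 0, 0, 0, 0, 0, 0, -10, 0, 0, 0, 0, 0, 0, -12, 0, 0, 0, 0, 0, 0, -12, 0, 0, 0, 0, 0, 0, -12, 0, 0, 0, 0, 0, 0, -12, 0, 0, 0, 0, 0, 0, -12, 0, 0, 0, 0, 0, 0, -12, 0, 0, 0, 0],
)

```text
clock: 14.5
tcp_pos: [0.5707, -0.1378, 0.1709]
orientation: [-2.045, 2.385, -0.0]
contact_force: [0.6, 0.9, -0.2]
grip_width: -0.0001
```

Request:
servo_tool(
  increments=[0, 0, -30, 0, 0, 0, 0, 0, 0, -40, 0, 0, 0, 0, 0, 0, -30, 0, 0, 0, 0, 30, 0, -10, 0, 0, 0, 0, 40, 0, 0, 0, 0, 0, 0, 30, 0, 0, 0, 0, 0, 0, 0, 0, 0, 0, 0, 0, 0, 0, 0, 0, 0, 0, 0, 0],
)

```text
clock: 15.5
tcp_pos: [0.5557, -0.2356, 0.2805]
orientation: [-2.045, 2.384, 0.0]
contact_force: [0.4, 0.3, -0.4]
grip_width: -0.0005
```

Request:
servo_tool(
  increments=[0, 0, 0, 0, 0, 0, 0, 0, 0, 0, 0, 0, 0, 0, 0, 0, 0, 0, 0, 0, 0, 0, 0, 0, 0, 0, 0, 0, 0, 0, 0, 0, 0, 0, 0, 0, 0, 0, 0, 0, 0, 0, 0, 0, 0, 0, 0, 0, 0, 0, 0, 0, 0, 0, 0, 0],
)

```text
clock: 16.5
tcp_pos: [0.5553, -0.2366, 0.2803]
orientation: [2.045, -2.385, -0.0]
contact_force: [-0.1, -0.1, -0.2]
grip_width: 0.0001
```

```bash
python3 -c "
from h import *
snap('f')
p=np.load('pics/f_scene.npz')['p']
q=np.load('pics/f_top.npz')['p']
cv2.imwrite('pics/f_zoom.png',np.hstack([cv2.resize(p[190:300,230:350],(400,400)),cv2.resize(q[130:270,280:420],(400,400))])[:,:,::-1])"; python3 st.py
```

```text
16.6 [ 0.5554 -0.2366  0.2803] [ 0.6  0.8 -0.2] [ 0.4   0.32 -0.13  1.67  0.04  1.15 -1.46]
[[-0.153 -0.988 -0.   ]
 [-0.988  0.153  0.   ]
 [-0.     0.    -1.   ]]
to target, tool mm [-99.7   0.6 110.3]
```

View pics/f_zoom.png

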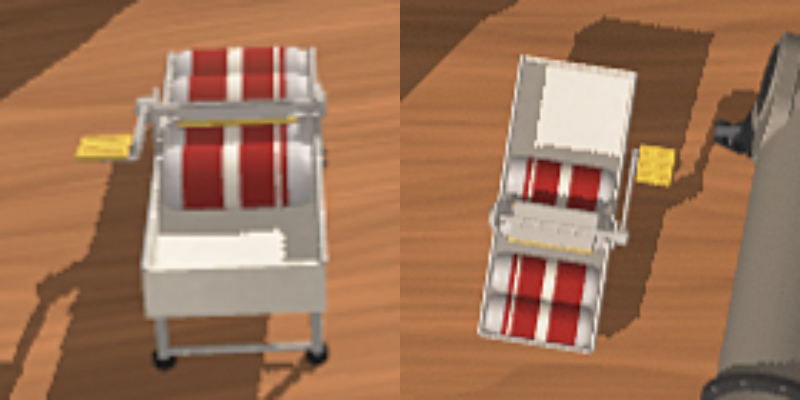

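View pics/f_scene.png

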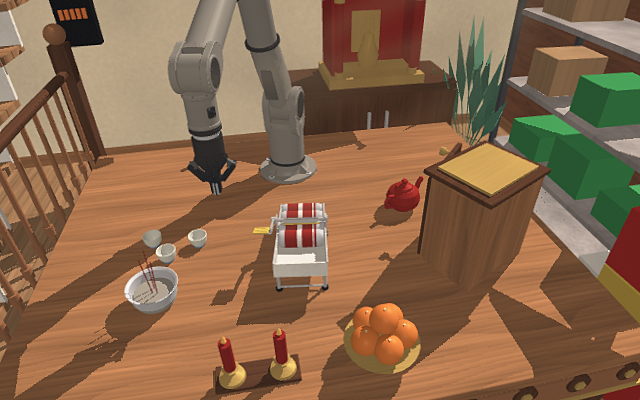

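The final views show two cans in the front bay, two queued at the gate and the lever up at its rest pose. The hand is clear, and the cups, bowl, teapot and door look the same as at the start.

```bash
python3 -c "
from bench import *
print(hand_in())"
```

```text
the job is handed in; nothing more can be done
None
```

I pressed the yellow pad down to its end stop twice with closed fingertips and handed the job in at about 16.6 s on the clock. Each press let one can roll to the front bay.

- **Presses:** both stopped with the fingertips at a height of about 0.083 m, where the force rose from about 6 N to 16 N. Between them I raised the hand clear and saw the lever back at rest and the queue moved down one place.
- **Final views:** both cameras showed exactly two cans in the front bay and two waiting behind the gate. The lever was up and the hand was clear, with no contact force beyond sensor noise. The teapot, cups, incense bowl and door looked the same as at the start; I judged those by eye and did not measure them.
- **Measurement differences:** the measured pad slope was 0.32 against the expected tan 0.35 = 0.365, and the two cameras' pad centres differed by about 4 mm. Neither affected the presses, and no check failed.

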